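# Empty the tin sealer's catch tray into the tote

## Robot

A 6-joint arm with a two-finger parallel gripper is mounted at the origin on a cart in front of the work surface, level with it; the furniture and walls round the work are solid. World frame = base frame: x ahead of the robot, y to its left, z up, the work surface at z = 0. Lengths are in m, angles in rad, forces in N, time in s.
With the tool pointing down it reaches from about 0.275 to 1 m from the base axis. Payload 8.4 kg.
Tool frame: the origin (TCP) lies midway between the tips of the shut fingers; the grasp point (between the pads) lies 19 mm behind it; z points along the fingers, y is the line along which they close (so a half turn about z gives the same grasp; the last joint's range is limited). The gripper opens to 85 mm and grips with 20 to 120 N. Pads are 22 mm wide; open, the fingers measure 114 mm over their backs; the gripper's body (76 mm by 85 mm) begins 54 mm behind the grasp point. The pads swing forward as they close: fully open they stand 13 mm farther back than shut.
Start: joints at [-1.106, 0.353, 1.633, -0, 1.155, -0.002], TCP at [0.281, -0.558, 0.231] pointing down, gripper open.
Joint ranges: [-2.63, 2.63], [-0.92, 2.1], [0.06, 2.66], [-1.3, 4.44], [0, 2.69], [-3.02, 3.02]. Speed limits (rad/s): [2.22, 2.22, 2.79, 3.14, 3.14, 3.14].

## Interface

Orientations are given as [roll, pitch, yaw] about the fixed x, y, z axes, in that order (R = Rz(yaw) Ry(pitch) Rx(roll)).
In Python, from rig import bot gives the robot as it stands.
- The arm moves only by the shell command python3 nudge.py 'ROWS' [OPENING] [FORCE]. ROWS is one flat JSON list of numbers that holds 1 to 5 rows one after another, with no inner brackets; each row has 6 numbers: dx, dy, dz in m, then a rotation vector rx, ry, rz in rad; each row is the pose to reach, as a shift and turn from the pose commanded when the command began, along the tool's axes at that moment; what a row does not reach only later rows make up. A row lasts 1/8 s, in which the tool goes at most 0.0625 m and 0.188 rad, less where a joint would pass 70% of its speed; a pose out of reach is approached as far as the arm can. OPENING is the finger opening in m, set as the command begins (- or left out keeps the last). The fingers move at their own pace and stop on an object; FORCE is the grip in N (left out, the last holds). Time passes only in rows, so rows that do not move let the fingers close. It prints the time, the measured TCP pose, the force, the opening and the grip force at its end. Input that does not fit is refused with a message, and nothing moves.
- bot.read_state(): the state, without advancing time (a new reading comes with each control period).
- bot.capture(name): name is "scene" or "top"; returns a dict with "image" (480x640x3 uint8, red, green, blue), "camera_matrix" (3x3 intrinsics, pixels), "position" and "rotation" of the camera in the world. Camera axes: x right, y up, looking along -z (the intrinsics and any distortion apply to the point x, -y, -z); pixel columns grow to the right and rows downward; lengths in m; the calibration is good to about 2 mm. A picture is of the moment at which its call begins. There is no depth.
- bot.job_done(): hands the job in; it is judged then, once.
The state is a dict: "t": time; "q": joint angles; "qd": joint speeds; "effort": joint torques, N m; "eef_pos": TCP position; "eef_rot": TCP orientation; "contact_force": force on the tool from outside, world axes, zero at the start; "wrist_torque": the same for the moment, N m; "width": finger opening in m; "grip_force": force on a finger pad.
Only numpy, scipy, OpenCV 4.12 (cv2) and the standard library are available. Lean on these libraries where they do the work, as an engineer would, in place of code of your own. Each camera call takes 0.05 s, during which the arm holds its last target. There are 200 camera calls.

## Task

The small tin-sealing machine has finished a batch: release the safety gate at the end of its catch tray by pushing the gate knob in until you feel it bottom (do not force it any harder than that) and turning it clockwise until the gate stands wide open, then sweep all three sealed tins along the tray and out over its open end into the tote that stands below. Leave the gate open and the tote on the worktop, and do not knock over or shove aside the other things standing around.

Things in the scene. Friction and masses are not known exactly. Their poses are not given: they have to be found in the camera images.
- sealer: White table-top tin sealer, fixed. Origin on the worktop under the centre of its catch tray. In its axes: tray along y (340 mm), its housing behind the tray from x = +0.14, y = -0.125 to 0.085, height 0.26 (motor cap to 0.314); sloping steel slide between tray and housing, up to z = 0.175; knob post at x = -0.080, y = -0.166, beside the outlet. The last 70 mm of the tray overhang the tote.
- tray_floor (a point): Centre of the steel tray floor (sealer x = 0, y = 0, z = 0.120), axes as the sealer's. Inside width 94 mm (x = -0.047 to 0.047), side walls 33 mm high; low end stop, 10 mm high, at y = +0.17; open outlet at y = -0.17.
- outlet (a point): Centre of the outlet edge of the tray floor (sealer x = 0, y = -0.17, z = 0.120), axes as the sealer's: tins leave towards -y and fall into the tote. A tin drops when its centre passes this edge.
- knob_grip (a point): Point on the gate knob's vertical axis, on top of its round flange (56 mm across), z = 0.156 when not pressed; moves with the knob. Above it the black knurled round grip, 38 mm across, 29 mm high; x points along the gate blade. Pushed straight down it sinks, and springs up when let go; it turns past its safety stop only while pushed in. A 25 N grip turns it, and slips if it is blocked.
- gate_tip (a point): Free end of the steel gate blade, 132 mm from the knob's axis, at the blade's mid height; the blade is 24 mm high and moves with the knob. Push-in feel: soft spring (about 4 to 8 N), then a firm bottom. The travel to the bottom is worn and differs each time, 7 to 15 mm, and cannot be seen: feel it. Only within 1.5 mm of the bottom is the safety stop cleared; else the knob blocks.
- gate_knob (a joint): Angle of gate and knob in rad: 0 to 0.06 at the start (blade across the outlet, along sealer +x), growing clockwise seen from above. Not pushed in, it blocks at about 0.2 to 0.3; past 1.15 it may be let go and stays where it was turned. 1.6 is the end of its turn; wide open is above 1.25 (blade along sealer -y, over the front part of the tote, clear of the tins' way).
- tin_a: Sealed food tin with a paper label, upright cylinder 75 mm in diameter, 58 mm high, about 0.25 kg, standing in the catch tray nearest to the outlet. Origin at the centre of its underside, z axis up along the tin.
- tin_b: A tin like tin_a, in the middle of the row.
- tin_c: A tin like tin_a, farthest from the outlet; at least 40 mm lie free between it and the tray's end stop.
- tote: Open grey plastic tote, 240 (x) x 220 (y) x 86 mm high, walls 4 mm, floor 4 mm thick, loose, 0.9 kg, standing on the worktop below the outlet (its near wall under the tray end). Origin at the centre of its underside, z up.
- spice_jar: Bystander: spice jar with a red cap, 45 mm across, 106 mm high, origin at its foot; right of the machine's housing.
- yoghurt: Bystander: yoghurt pot, 72 mm across, 71 mm high, origin at its foot; left of the tray.
- jar: Bystander: glass pickle jar, 78 mm across, 123 mm high, origin at its foot; back left.
- garlic_bulb: Bystander: garlic bulb, 56 mm, origin at its foot; at the front edge of the worktop.
- knob_seat (a joint): Squash (m) of the stiff washer on which the knob bottoms, inside the post, out of sight: 0 until the knob bottoms, then 1 mm per 20 N of push beyond the spring. It is crushed at 1.1 mm, that is at about 28 N on the knob; 10 to 18 N press it home well.

How it is judged:
On the way:
1. the gate knob is turned until the gate stands open, with the three tins still on the tray (value of joint gate_knob above 1.2 rad and height (world z) of each of tin_a, tin_b, tin_c above 0.1 m), for 0.2 s.
At the end, for the whole second after the job is handed in: All three tins lie at rest inside the tote (in any attitude or heap, each tin's origin within the tote's walls and below 125 mm over its underside), none leaning on the sealer; the tote stands upright on the worktop, not more than 60 mm from where it stood, and the gate is open (knob above 1.2 rad) (x of tin_a in the frame of tote between -0.118 and 0.118 m and y of tin_a in the frame of tote between -0.108 and 0.108 m and z of tin_a in the frame of tote between 0 and 0.125 m and linear speed of each of tin_a, tin_b, tin_c below 0.03 m/s and contact force between each of tin_a, tin_b, tin_c and sealer below 0.1 N and x of tin_b in the frame of tote between -0.118 and 0.118 m and y of tin_b in the frame of tote between -0.108 and 0.108 m and z of tin_b in the frame of tote between 0 and 0.125 m and x of tin_c in the frame of tote between -0.118 and 0.118 m and y of tin_c in the frame of tote between -0.108 and 0.108 m and z of tin_c in the frame of tote between 0 and 0.125 m and angle between tote's own z axis and vertical below 0.1 rad and height (world z) of tote below 0.01 m and distance of tote from where it was at the start of the episode below 0.06 m and value of joint gate_knob above 1.2 rad); the robot touches nothing.
It fails at once if a bystander (spice jar, yoghurt pot, pickle jar, garlic) is knocked over or shoved more than 30 mm (angle between any of spice_jar, yoghurt, jar's own z axis and vertical above 0.6 rad or distance of any of spice_jar, yoghurt, jar, garlic_bulb from where it was at the start of the episode above 0.03 m).
It fails at once if the tote is tipped (angle between tote's own z axis and vertical above 0.35 rad).
It fails at once if the knob is forced against its bottom so hard that the washer under it is crushed (value of joint knob_seat above 0.0011 m).
It also fails if it takes over 51 s, if anything falls off the work surface, if the arm or the gripper's body presses on something with over 40 N, if the wrist force passes 120 N, or if a joint passes its speed limit or range.

## Working session

There is one attempt and no reset: what is moved stays moved. The work goes in short steps, Python scripts to look and compute and a shell command to move; the robot and the scene stay as the last step left them, time stands still between calls to the robot, and variables do not carry over. Pictures are saved under pics/ and viewed, at most 10 in all, crops included, and the job is handed in when it is done.

```bash
ls; mkdir -p pics; python3 - <<'E'
from rig import bot
import cv2
s=bot.read_state();print(s['t'],s['eef_pos'],s['eef_rot'],s['width'])
for n in("scene","top"):
    c=bot.capture(n);cv2.imwrite(f'pics/{n}0.png',c['image'][:,:,::-1]);print(n,c['camera_matrix'],c['position'],c['rotation'],[k for k in c])
E
```

```text
nudge.py
pics
rig.py
0.0 [ 0.28106049 -0.55769756  0.23054938] [-3.14017287e+00 -6.18025450e-05  4.66765875e-01] 0.08562839908270138
scene [[465.22807181   0.         315.74938275]
 [  0.         465.22807181 235.0855692 ]
 [  0.           0.           1.        ]] [0.18638903 0.74702743 0.78368246] [ 0.80505544 -0.00302136 -2.57430236] ['image', 'camera_matrix', 'position', 'rotation']
top [[544.43682422   0.         319.3955591 ]
 [  0.         544.43682422 248.23689954]
 [  0.           0.           1.        ]] [-0.0677614   0.29854208  1.44007722] [ 0.46039973  0.01245037 -1.85455977] ['image', 'camera_matrix', 'position', 'rotation']
```

View pics/scene0.png

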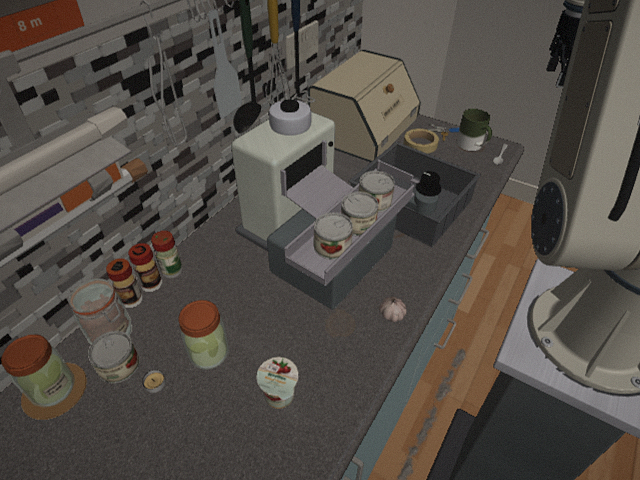

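View pics/top0.png

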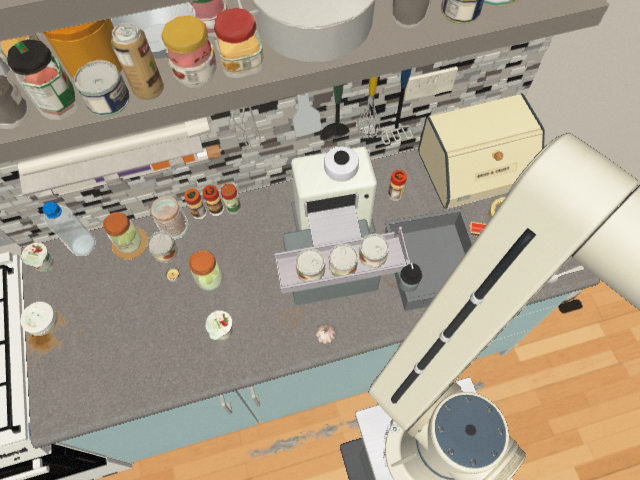

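The scene view shows tins at about (333,230), (360,207) and (378,184), with the knob at (430,182). The top view shows tins at (310,262), (343,260) and (373,249), the knob at (410,272) and the tote around (435,258). I'll crop in for accurate pixels.

```bash
cat > h.py <<'E'
import numpy as np
from scipy.spatial.transform import Rotation as R
K={'scene':(465.22807181,315.74938275,235.0855692),'top':(544.43682422,319.3955591,248.23689954)}
P={'scene':np.array([0.18638903,0.74702743,0.78368246]),'top':np.array([-0.0677614,0.29854208,1.44007722])}
E={'scene':[0.80505544,-0.00302136,-2.57430236],'top':[0.46039973,0.01245037,-1.85455977]}
def ray(n,u,v):
    f,cx,cy=K[n];return R.from_euler('xyz',E[n]).apply([(u-cx)/f,-(v-cy)/f,-1])
def onz(n,u,v,z):
    d=ray(n,u,v);return P[n]+d*(z-P[n][2])/d[2]
def proj(n,p):
    f,cx,cy=K[n];c=R.from_euler('xyz',E[n]).inv().apply(np.array(p)-P[n]);return (cx-f*c[0]/c[2],cy+f*c[1]/c[2])
def two(a,b):
    d=[ray('scene',*a),ray('top',*b)];A=sum(np.eye(3)-np.outer(x,x)/(x@x) for x in d)
    B=sum((np.eye(3)-np.outer(x,x)/(x@x))@P[n] for x,n in zip(d,('scene','top')));return np.linalg.solve(A,B)
E
python3 - <<'E'
import cv2,numpy as np
from h import *
a=cv2.imread('pics/scene0.png')[140:300,260:480];b=cv2.imread('pics/top0.png')[200:320,265:485]
o=np.vstack([cv2.resize(a,None,fx=3.6,fy=3.6,interpolation=cv2.INTER_CUBIC)]);cv2.imwrite('pics/ca.png',o)
cv2.imwrite('pics/cb.png',cv2.resize(b,None,fx=3.6,fy=3.6,interpolation=cv2.INTER_CUBIC))
for s,t in (((333,230),(310,260)),((360,207),(343,258)),((378,184),(373,246)),((430,178),(410,270))):print(two(s,t),onz('scene',*s,.178),onz('top',*t,.178))
E
```

```text
[0.51575435 0.16910179 0.16174139] [0.5032643  0.18528273 0.178     ] [0.51217473 0.1708478  0.178     ]
[0.49816454 0.08636175 0.16692109] [0.49234418 0.09830103 0.178     ] [0.49345711 0.08820714 0.178     ]
[0.50333136 0.0021523  0.1715103 ] [0.49622796 0.01149685 0.178     ] [0.5040951  0.00353622 0.178     ]
[ 0.41071496 -0.06302503  0.18196194] [ 0.41146551 -0.06802504  0.178     ] [ 0.41294801 -0.06423905  0.178     ]
```

View pics/ca.png

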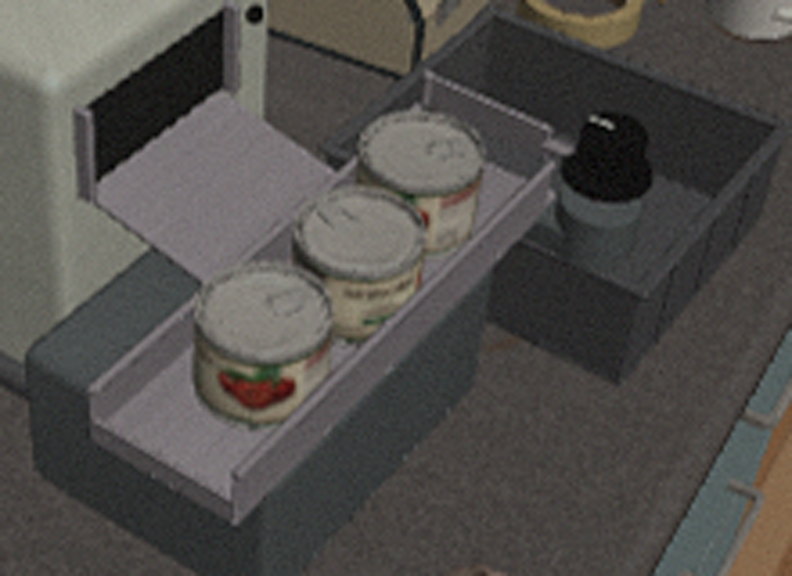

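View pics/cb.png

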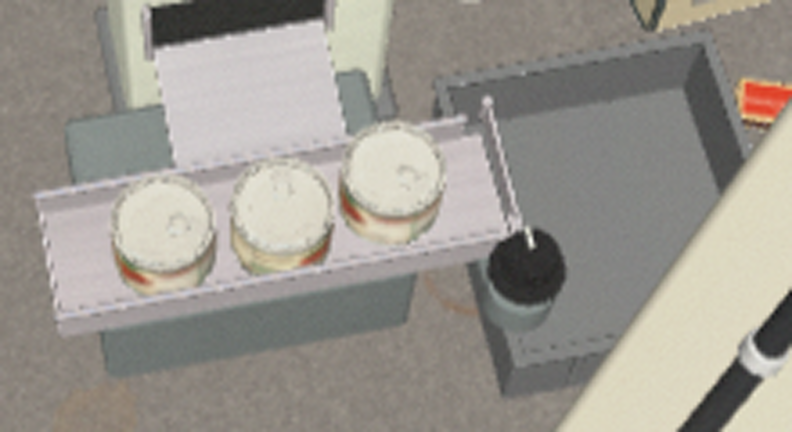

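```bash
python3 - <<'E'
from h import *
np.set_printoptions(precision=4,suppress=True)
S=lambda x,y:(260+x/3.6,140+y/3.6);T=lambda x,y:(265+x/3.6,200+y/3.6)
for k,s,t,z in (('c',(264,313),(163,222),.178),('b',(361,235),(282,204),.178),('a',(420,153),(392,166),.178),('knob',(612,133),(530,256),.185)):
    print(k,two(S(*s),T(*t)),onz('scene',*S(*s),z),onz('top',*T(*t),z))
print('rim')
q=[onz('top',*T(*t),.153) for t in ((38,195),(467,118),(57,320),(510,235))];print(q)
r=[onz('scene',*S(*t),.153) for t in ((92,392),(235,478),(553,163))];print(r)
d=(q[1]-q[0]);e=q[3]-q[2];f=r[2]-r[1]
for v in(d,e,f):print(np.linalg.norm(v),np.arctan2(-v[0],v[1])+0,np.degrees(np.arctan2(v[0],-v[1])))
print('tote rim',[onz('top',*T(*t),.086) for t in ((435,80),(710,40),(512,360))],[onz('scene',*S(*t),.086) for t in ((500,14),(780,130),(648,295))])
E
```

```text
c [0.5109 0.1707 0.1706] [0.5071 0.1776 0.178 ] [0.5074 0.1714 0.178 ]
b [0.4992 0.085  0.1706] [0.4944 0.0933 0.178 ] [0.4968 0.0863 0.178 ]
a [ 0.5053 -0.0001  0.1713] [0.501  0.0084 0.178 ] [0.5031 0.0014 0.178 ]
knob [ 0.4101 -0.0683  0.1797] [ 0.4103 -0.0621  0.185 ] [ 0.4058 -0.0665  0.185 ]
rim
[array([0.5658, 0.2505, 0.153 ]), array([ 0.5363, -0.0706,  0.153 ]), array([0.4667, 0.2617, 0.153 ]), array([ 0.4375, -0.0679,  0.153 ])]
[array([0.5652, 0.2556, 0.153 ]), array([0.4701, 0.2662, 0.153 ]), array([ 0.4409, -0.0572,  0.153 ])]
0.32238957057813494 3.049889812336938 -5.254185773146794
0.3308448221538781 3.0532942657567 -5.059124960645552
0.32476242539980876 3.0515325828108826 -5.160061958281065
tote rim [array([ 0.6069, -0.0771,  0.086 ]), array([ 0.5787, -0.2984,  0.086 ]), array([ 0.3685, -0.0532,  0.086 ])] [array([ 0.5765, -0.2902,  0.086 ]), array([ 0.3505, -0.2622,  0.086 ]), array([ 0.3639, -0.0516,  0.086 ])]
```

```bash
cat >> h.py <<'E'
def go(x,y,z,yclose):
    """tool-frame shift and rz to reach world point with closing axis at world angle yclose (deg), tool down"""
    from rig import bot
    s=bot.read_state();r=R.from_euler('xyz',s['eef_rot']);d=r.inv().apply(np.array([x,y,z])-s['eef_pos'])
    ya=r.apply([0,1,0]);a=np.degrees(np.arctan2(ya[1],ya[0]));t=(yclose-a+90)%180-90
    t=np.radians(t);x=np.array([np.cos(np.radians(yclose)),np.sin(np.radians(yclose)),0])
    if x@ya<0:x=-x
    T=np.column_stack([np.cross(x,[0,0,-1]),x,[0,0,-1]])
    print('shift',d.round(4),'rot',(r.inv()*R.from_matrix(T)).as_rotvec().round(4),'t',s['t'],'F',np.round(s['contact_force'],1))
E
python3 - <<'E'
from h import *
np.set_printoptions(precision=4,suppress=True)
S=lambda x,y:(260+x/3.6,140+y/3.6);T=lambda x,y:(265+x/3.6,200+y/3.6)
print('tip top',two(S(428,74),T(487,98)),'near knob',two(S(550,132),T(512,210)))
for z in (.144,.15,.156,.162):print(z,onz('scene',*S(428,74),z),onz('top',*T(487,98),z))
go(.409,-.067,.235,-25)
E
```

```text
tip top [ 0.543  -0.0877  0.1625] near knob [ 0.4518 -0.0735  0.1621]
0.144 [ 0.5533 -0.1124  0.144 ] [ 0.5522 -0.0933  0.144 ]
0.15 [ 0.5499 -0.1043  0.15  ] [ 0.5494 -0.0915  0.15  ]
0.156 [ 0.5465 -0.0963  0.156 ] [ 0.5465 -0.0896  0.156 ]
0.162 [ 0.543  -0.0882  0.162 ] [ 0.5436 -0.0878  0.162 ]
shift [ 0.3351 -0.3807 -0.0039] rot [-0.0013 -0.0004 -0.6676] t 0.1 F [1.2 0.6 0.7]
```

```bash
python3 nudge.py '[0.04, -0.046, 0, 0, 0, -0.05, 0.08, -0.092, 0, 0, 0, -0.1, 0.12, -0.137, 0, 0, 0, -0.15, 0.16, -0.183, 0, 0, 0, -0.2, 0.2, -0.228, 0, 0, 0, -0.23]' 0.062 40; python3 - <<'E'
from h import *
go(.409,-.067,.22,-50)
E
```

```text
t: 0.72
eef_pos: [0.3572, -0.2626, 0.2312]
eef_rot: [-3.142, -0.0, 0.698]
contact_force: [0.4, 0.3, -0.3]
width: 0.0622
grip_force: 0.0
shift [ 0.1653 -0.1167  0.0112] rot [-0.     -0.0001 -0.0006] t 0.725 F [ 0.4  0.3 -0.3]
```

```bash
python3 nudge.py '[0.045, -0.032, 0, 0, 0, 0, 0.09, -0.064, 0, 0, 0, 0, 0.135, -0.096, 0.003, 0, 0, 0, 0.165, -0.117, 0.01, 0, 0, 0, 0.165, -0.117, 0.01, 0, 0, 0]'; python3 - <<'E'
from h import *
import cv2
from rig import bot
go(.409,-.067,.158,-50)
o=[]
for n,(x,y) in (('scene',(380,110)),('top',(360,200))):
    c=bot.capture(n)['image'][:,:,::-1][y:y+120,x:x+100];o.append(cv2.resize(c,None,fx=4,fy=4,interpolation=cv2.INTER_CUBIC))
cv2.imwrite('pics/k1.png',np.hstack(o))
E
```

```text
t: 1.35
eef_pos: [0.4086, -0.0669, 0.2208]
eef_rot: [-3.141, 0.0, 0.7]
contact_force: [-0.0, -0.6, 0.3]
width: 0.0622
grip_force: 0.0
shift [0.0002 0.0004 0.0628] rot [-0.001   0.0004  0.0022] t 1.35 F [-0.  -0.6  0.3]
```

View pics/k1.png

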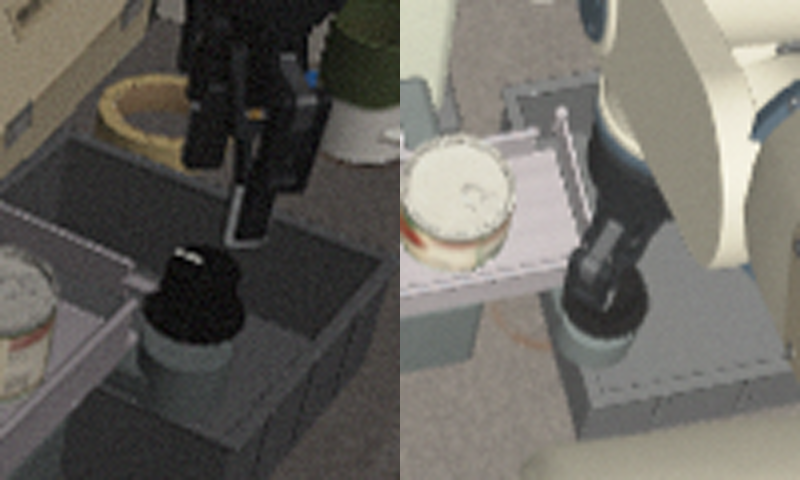

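The left crop shows the open fingers at about (205,165) and (245,240), over the knob grip, whose top is at about (205,262). The blade root is at (135,280). Now a numeric check of the alignment.

```bash
python3 - <<'E'
from h import *
import cv2
from rig import bot
C=lambda p:np.round((np.array(p)-[380,110])*4)
print('tcp',C(proj('scene',(.4086,-.0669,.2208))))
a=np.radians(-50);d=np.array([np.cos(a),np.sin(a),0])*.045
for s in(1,-1):print('tips',C(proj('scene',np.array((.4086,-.0669,.228))+s*d)))
for x,y in((.409,-.067),(.406,-.069),(.412,-.064)):print(x,y,'griptop',C(proj('scene',(x,y,.185))),'flange',C(proj('scene',(x,y,.156))), 'top',(np.array(proj('top',(x,y,.156)))-[360,200])*4)
E
```

```text
tcp [219. 209.]
tips [195. 149.]
tips [249. 249.]
0.409 -0.067 griptop [206. 264.] flange [197. 307.] top [201.52773357 298.2798116 ]
0.406 -0.069 griptop [213. 264.] flange [203. 307.] top [206.11086636 301.57943558]
0.412 -0.064 griptop [198. 265.] flange [189. 308.] top [195.48505595 295.39259165]
```

```bash
python3 nudge.py '[0, 0, 0.03, 0, 0, 0, 0, 0, 0.055, 0, 0, 0, 0, 0, 0.063, 0, 0, 0, 0, 0, 0.063, 0, 0, 0]'; python3 nudge.py '[0, 0, 0, 0, 0, 0, 0, 0, 0, 0, 0, 0, 0, 0, 0, 0, 0, 0, 0, 0, 0, 0, 0, 0]' 0.03 50
```

```text
t: 1.95
eef_pos: [0.4086, -0.0695, 0.1583]
eef_rot: [-3.141, 0.0, 0.696]
contact_force: [-0.1, -0.6, -0.2]
width: 0.0622
grip_force: 0.0
t: 2.45
eef_pos: [0.4099, -0.0697, 0.1594]
eef_rot: [3.139, -0.001, 0.697]
contact_force: [0.9, -5.4, 4.9]
width: 0.0369
grip_force: 49.5
```

```bash
python3 nudge.py '[0, 0, 0.003, 0, 0, 0, 0, 0, 0.005, 0, 0, 0, 0, 0, 0.005, 0, 0, 0]'
```

```text
t: 2.82
eef_pos: [0.4099, -0.0697, 0.1543]
eef_rot: [3.139, -0.001, 0.697]
contact_force: [0.5, -5.8, 5.2]
width: 0.0363
grip_force: 49.5
```

```bash
python3 nudge.py '[0, 0, 0.0008, 0, 0, 0, 0, 0, 0.0008, 0, 0, 0]'
```

```text
t: 3.08
eef_pos: [0.41, -0.0697, 0.1536]
eef_rot: [3.139, -0.001, 0.697]
contact_force: [0.3, -5.6, 6.2]
width: 0.0366
grip_force: 49.6
```

```bash
python3 nudge.py '[0, 0, 0.0007, 0, 0, 0, 0, 0, 0.0007, 0, 0, 0]'
```

```text
t: 3.32
eef_pos: [0.41, -0.0697, 0.1529]
eef_rot: [3.139, -0.001, 0.697]
contact_force: [0.6, -5.4, 5.1]
width: 0.0364
grip_force: 49.6
```

```bash
python3 nudge.py '[0, 0, 0.0007, 0, 0, 0, 0, 0, 0.0007, 0, 0, 0]'
```

```text
t: 3.58
eef_pos: [0.41, -0.0697, 0.1522]
eef_rot: [3.139, -0.001, 0.697]
contact_force: [0.4, -5.5, 5.7]
width: 0.0366
grip_force: 49.6
```

```bash
python3 nudge.py '[0, 0, 0.0006, 0, 0, 0, 0, 0, 0.0006, 0, 0, 0]'
```

```text
t: 3.82
eef_pos: [0.41, -0.0696, 0.1516]
eef_rot: [3.139, -0.001, 0.697]
contact_force: [0.4, -5.1, 6.3]
width: 0.0368
grip_force: 49.6
```

```bash
python3 nudge.py '[0, 0, 0.0007, 0, 0, 0, 0, 0, 0.0007, 0, 0, 0]'
```

```text
t: 4.08
eef_pos: [0.41, -0.0697, 0.1509]
eef_rot: [3.139, -0.001, 0.697]
contact_force: [0.3, -5.7, 6.5]
width: 0.0366
grip_force: 49.6
```

```bash
python3 nudge.py '[0, 0, 0.0007, 0, 0, 0, 0, 0, 0.0007, 0, 0, 0]'
```

```text
t: 4.32
eef_pos: [0.41, -0.0697, 0.1503]
eef_rot: [3.139, -0.001, 0.697]
contact_force: [-0.6, -5.0, 7.5]
width: 0.0368
grip_force: 49.6
```

```bash
python3 nudge.py '[0, 0, 0.0006, 0, 0, 0, 0, 0, 0.0006, 0, 0, 0]'
```

```text
t: 4.58
eef_pos: [0.41, -0.0697, 0.1497]
eef_rot: [3.139, -0.001, 0.697]
contact_force: [-0.1, -5.6, 7.0]
width: 0.0364
grip_force: 49.6
```

```bash
python3 nudge.py '[0, 0, 0.0007, 0, 0, 0, 0, 0, 0.0007, 0, 0, 0]'
```

```text
t: 4.82
eef_pos: [0.41, -0.0697, 0.149]
eef_rot: [3.139, -0.001, 0.697]
contact_force: [-0.1, -6.2, 6.8]
width: 0.0364
grip_force: 49.6
```

```bash
python3 nudge.py '[0, 0, 0.0007, 0, 0, 0, 0, 0, 0.0007, 0, 0, 0]'
```

```text
t: 5.08
eef_pos: [0.41, -0.0697, 0.1483]
eef_rot: [3.139, -0.001, 0.697]
contact_force: [0.2, -5.5, 6.8]
width: 0.0365
grip_force: 49.6
```

```bash
python3 nudge.py '[0, 0, 0.0007, 0, 0, 0, 0, 0, 0.0007, 0, 0, 0]'
```

```text
t: 5.32
eef_pos: [0.41, -0.0697, 0.1476]
eef_rot: [3.139, -0.001, 0.697]
contact_force: [-0.4, -5.5, 7.1]
width: 0.0366
grip_force: 49.6
```

```bash
python3 nudge.py '[0, 0, 0.0007, 0, 0, 0, 0, 0, 0.0007, 0, 0, 0]'
```

```text
t: 5.58
eef_pos: [0.41, -0.0697, 0.1469]
eef_rot: [3.139, -0.001, 0.697]
contact_force: [-0.4, -5.9, 6.1]
width: 0.0366
grip_force: 49.6
```

```bash
python3 nudge.py '[0, 0, 0.0007, 0, 0, 0, 0, 0, 0.0007, 0, 0, 0]'
```

```text
t: 5.82
eef_pos: [0.41, -0.0697, 0.1462]
eef_rot: [3.139, -0.001, 0.697]
contact_force: [-0.0, -5.8, 7.5]
width: 0.0366
grip_force: 49.6
```

```bash
python3 nudge.py '[0, 0, 0.0007, 0, 0, 0, 0, 0, 0.0007, 0, 0, 0]'
```

```text
t: 6.08
eef_pos: [0.41, -0.0697, 0.1456]
eef_rot: [3.139, -0.001, 0.697]
contact_force: [-1.1, -4.9, 7.5]
width: 0.0365
grip_force: 49.6
```

```bash
python3 nudge.py '[0, 0, 0.0007, 0, 0, 0, 0, 0, 0.0007, 0, 0, 0]'
```

```text
t: 6.32
eef_pos: [0.41, -0.0696, 0.145]
eef_rot: [3.139, -0.001, 0.697]
contact_force: [-0.9, -4.3, 11.1]
width: 0.0364
grip_force: 50.0
```

```bash
python3 nudge.py '[0, 0, 0.0003, 0, 0, 0, 0, 0, 0.0003, 0, 0, 0]'
```

```text
t: 6.58
eef_pos: [0.4101, -0.0696, 0.1449]
eef_rot: [3.139, -0.001, 0.697]
contact_force: [-2.0, -4.6, 12.6]
width: 0.0365
grip_force: 50.1
```

```bash
python3 nudge.py '[0, 0, 0.0002, 0, 0, 0.1, 0, 0, 0.0002, 0, 0, 0.2, 0, 0, 0.0002, 0, 0, 0.3, 0, 0, 0.0002, 0, 0, 0.4]'
```

```text
t: 7.08
eef_pos: [0.41, -0.0693, 0.1447]
eef_rot: [3.14, -0.002, 0.294]
contact_force: [-2.4, -2.7, 14.2]
width: 0.0365
grip_force: 50.4
```

```bash
python3 nudge.py '[0, 0, 0, 0, 0, 0.13, 0, 0, 0, 0, 0, 0.26, 0, 0, 0, 0, 0, 0.39, 0, 0, 0, 0, 0, 0.52, 0, 0, 0, 0, 0, 0.65]'; python3 -c "
from rig import bot;s=bot.read_state();print(s['wrist_torque'],s['q'])"
```

```text
t: 7.7
eef_pos: [0.4101, -0.0688, 0.1447]
eef_rot: [-3.14, -0.003, -0.358]
contact_force: [-1.0, 2.0, 14.3]
width: 0.0365
grip_force: 50.4
[0.50828115 0.20366593 0.06957809] [-1.70294543e-01  1.42457381e-01  2.14533487e+00  9.66893423e-04
  8.50772744e-01  1.75743126e+00]
```

```bash
python3 nudge.py '[0, 0, 0, 0, 0, 0.13, 0, 0, 0, 0, 0, 0.26, 0, 0, 0, 0, 0, 0.39, 0, 0, 0, 0, 0, 0.43, 0, 0, 0, 0, 0, 0.43]'; python3 - <<'E'
from rig import bot
import cv2,numpy as np
print(bot.read_state()['wrist_torque'])
o=[]
for n,(x,y) in (('scene',(340,100)),('top',(340,190))):
    c=bot.capture(n)['image'][:,:,::-1][y:y+140,x:x+140];o.append(cv2.resize(c,None,fx=2.8,fy=2.8,interpolation=cv2.INTER_CUBIC))
cv2.imwrite('pics/k2.png',np.hstack(o))
E
```

```text
t: 8.32
eef_pos: [0.4105, -0.0685, 0.1448]
eef_rot: [-3.138, -0.002, -0.784]
contact_force: [-1.5, 2.9, 14.5]
width: 0.0366
grip_force: 50.4
[ 0.77799618 -0.05159765 -0.10147335]
```

View pics/k2.png

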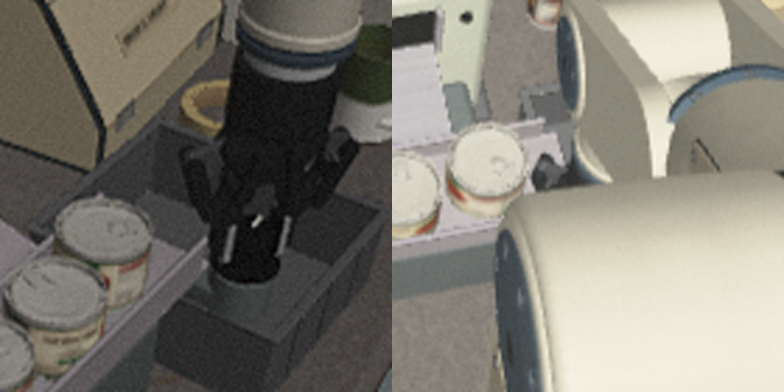

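The gate has swung away from the outlet and all three tins are still in place. I'll let the knob rise on its spring first, so the fingers clear the tray rim, then open.

```bash
python3 nudge.py '[0, 0, -0.005, 0, 0, 0, 0, 0, -0.012, 0, 0, 0, 0, 0, -0.012, 0, 0, 0]'; python3 nudge.py '[0, 0, 0, 0, 0, 0, 0, 0, 0, 0, 0, 0]' 0.062; python3 nudge.py '[0, 0, -0.02, 0, 0, 0, 0, 0, -0.05, 0, 0, 0, 0, 0, -0.085, 0, 0, 0.1, 0, 0, -0.085, 0, 0, 0.1]'; python3 - <<'E'
from h import *
from rig import bot
yh=np.array([.0897,.996]);O=np.array([.502,.089])
p=O+yh*.147;print(p);go(p[0],p[1],.25,-5.15);print(bot.read_state()['q'])
E
```

```text
t: 8.8
eef_pos: [0.4104, -0.0685, 0.1566]
eef_rot: [-3.138, -0.002, -0.784]
contact_force: [1.7, 4.1, 5.2]
width: 0.0368
grip_force: 49.8
t: 9.05
eef_pos: [0.4085, -0.0689, 0.1551]
eef_rot: [3.141, 0.0, -0.783]
contact_force: [-1.3, -0.2, -0.6]
width: 0.0618
grip_force: 0.0
t: 9.55
eef_pos: [0.4101, -0.0692, 0.2422]
eef_rot: [-3.139, -0.003, -0.884]
contact_force: [0.2, -0.3, -0.1]
width: 0.0623
grip_force: 0.0
[0.5151859 0.235412 ]
shift [-0.1689 -0.2744 -0.0076] rot [-0.0039 -0.002   0.7767] t 9.55 F [ 0.2 -0.3 -0.1]
[-1.70694452e-01  1.77071313e-03  2.04185286e+00 -7.34987871e-05
  1.09371965e+00  2.28416275e+00]
```

```bash
python3 nudge.py '[-0.03, -0.049, -0.01, 0, 0, -0.18, -0.06, -0.098, -0.01, 0, 0, -0.36, -0.09, -0.147, -0.01, 0, 0, -0.54, -0.12, -0.196, -0.01, 0, 0, -0.72, -0.15, -0.244, -0.01, 0, 0, -0.9]' 0.045; python3 nudge.py '[0, 0, 0, 0, 0, -0.18, 0, 0, 0, 0, 0, -0.36, 0, 0, 0, 0, 0, -0.54, 0, 0, 0, 0, 0, -0.72, 0, 0, 0, 0, 0, -0.9]'; python3 - <<'E'
from h import *
from rig import bot
import cv2
c=bot.capture('scene')['image'][:,:,::-1][100:300,240:500];cv2.imwrite('pics/s3.png',cv2.resize(c,None,fx=3,fy=3,interpolation=cv2.INTER_CUBIC))
p=np.array([.5152,.2354]);go(p[0],p[1],.25,-5.15);print(bot.read_state()['q'])
E
```

```text
t: 10.18
eef_pos: [0.5019, 0.2036, 0.2488]
eef_rot: [3.141, 0.001, 0.024]
contact_force: [1.3, 0.1, 0.5]
width: 0.0452
grip_force: 0.0
t: 10.8
eef_pos: [0.5014, 0.2016, 0.2487]
eef_rot: [-3.141, 0.002, 0.924]
contact_force: [0.1, -0.1, -0.3]
width: 0.0448
grip_force: 0.0
shift [ 0.0354 -0.0091 -0.0014] rot [-0.0016  0.0015 -0.5484] t 10.85 F [ 0.7 -0.1 -0.7]
[ 3.79488370e-01  2.05536573e-01  1.79414124e+00 -3.83580318e-05
  1.14405990e+00  1.01780821e+00]
```

View pics/s3.png

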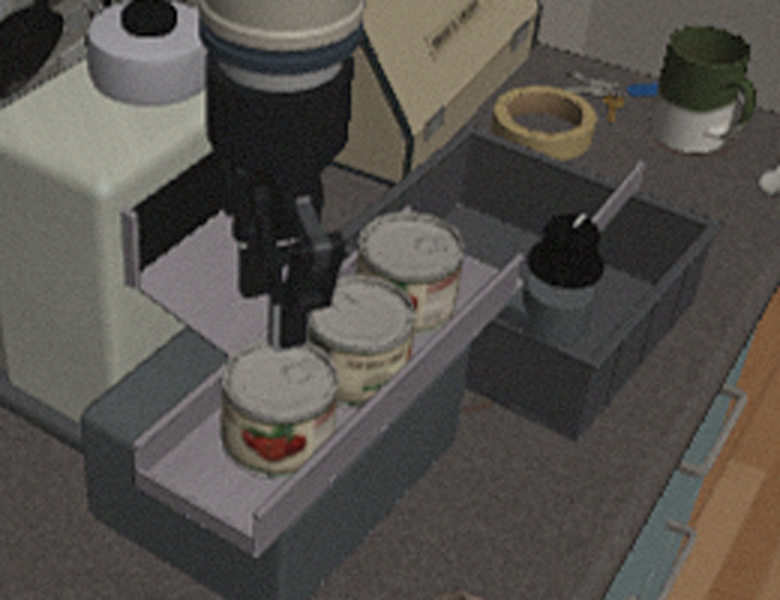

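The gate blade now points from the knob at (600,215) to (640,170), towards sealer -y, so it is open. Next I position the half-open fingers behind tin_c.

```bash
python3 nudge.py '[0.012, -0.003, 0, 0, 0, -0.18, 0.024, -0.006, 0, 0, 0, -0.36, 0.0354, -0.009, 0, 0, 0, -0.548, 0.0354, -0.009, 0, 0, 0, -0.548]'; python3 - <<'E'
from h import *
p=np.array([.502,.089])+np.array([.0897,.996])*.148;print(p);go(p[0],p[1],.13,-5.15)
E
```

```text
t: 11.35
eef_pos: [0.5162, 0.2357, 0.249]
eef_rot: [-3.14, 0.001, 1.463]
contact_force: [-0.4, -0.6, -0.4]
width: 0.0449
grip_force: 0.0
[0.5152756 0.236408 ]
shift [ 0.0007 -0.0008  0.119 ] rot [-0.0012  0.0007 -0.0184] t 11.35 F [-0.4 -0.6 -0.4]
```

Tool +x is now along sealer +y, so I descend behind tin_c.

```bash
python3 nudge.py '[0.001, -0.001, 0.045, 0, 0, -0.018, 0.001, -0.001, 0.075, 0, 0, -0.018, 0.001, -0.001, 0.1, 0, 0, -0.018, 0.001, -0.001, 0.115, 0, 0, -0.018, 0.001, -0.001, 0.117, 0, 0, -0.018]'
```

```text
t: 11.98
eef_pos: [0.5149, 0.236, 0.1322]
eef_rot: [-3.14, 0.001, 1.48]
contact_force: [-0.2, -0.5, 0.1]
width: 0.0452
grip_force: 0.0
```

```bash
python3 nudge.py '[-0.02, 0, 0, 0, 0, 0, -0.045, 0, 0, 0, 0, 0, -0.075, 0, 0, 0, 0, 0, -0.105, 0, 0, 0, 0, 0, -0.135, 0, 0, 0, 0, 0]'; python3 nudge.py '[-0.005, 0, 0, 0, 0, 0, -0.005, 0, 0, 0, 0, 0, -0.005, 0, 0, 0, 0, 0]';  python3 - <<'E'
from rig import bot
import cv2
c=bot.capture('scene')['image'][:,:,::-1][100:300,260:500];cv2.imwrite('pics/s4.png',cv2.resize(c,None,fx=2.5,fy=2.5,interpolation=cv2.INTER_CUBIC))
E
```

```text
t: 12.6
eef_pos: [0.5043, 0.1008, 0.1343]
eef_rot: [3.139, -0.001, 1.482]
contact_force: [1.7, 3.4, -1.2]
width: 0.0447
grip_force: 1.5
t: 12.98
eef_pos: [0.5035, 0.0977, 0.1333]
eef_rot: [3.141, -0.0, 1.483]
contact_force: [0.3, 0.1, 1.1]
width: 0.045
grip_force: 0.0
```

View pics/s4.png

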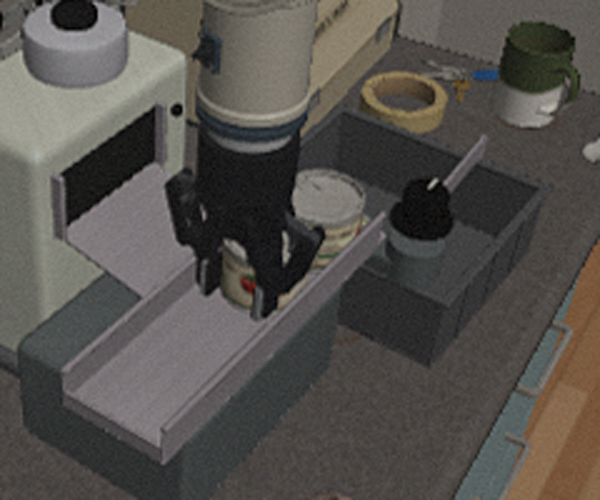

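One tin shows at the outlet at about (330,200) and tin_c is under the gripper; tin_a appears to have dropped. I'll continue the sweep.

```bash
python3 nudge.py '[-0.02, 0, 0, 0, 0, 0, -0.045, 0, 0, 0, 0, 0, -0.07, 0, 0, 0, 0, 0, -0.07, 0, 0, 0, 0, 0, -0.07, 0, 0, 0, 0, 0]'; python3 nudge.py '[-0.02, 0, 0, 0, 0, 0, -0.045, 0, 0, 0, 0, 0, -0.07, 0, 0, 0, 0, 0, -0.08, 0, 0, 0, 0, 0, -0.08, 0, 0, 0, 0, 0]'; python3 - <<'E'
from rig import bot
import cv2
c=bot.capture('scene')['image'][:,:,::-1][100:300,260:500];cv2.imwrite('pics/s5.png',cv2.resize(c,None,fx=2.5,fy=2.5,interpolation=cv2.INTER_CUBIC))
E
```

```text
t: 13.65
eef_pos: [0.4973, 0.0281, 0.1331]
eef_rot: [-3.142, -0.0, 1.483]
contact_force: [0.1, 0.2, -0.7]
width: 0.0451
grip_force: 0.0
t: 14.28
eef_pos: [0.4902, -0.052, 0.133]
eef_rot: [-3.141, -0.0, 1.482]
contact_force: [-0.4, -0.0, -0.2]
width: 0.045
grip_force: 0.0
```

View pics/s5.png

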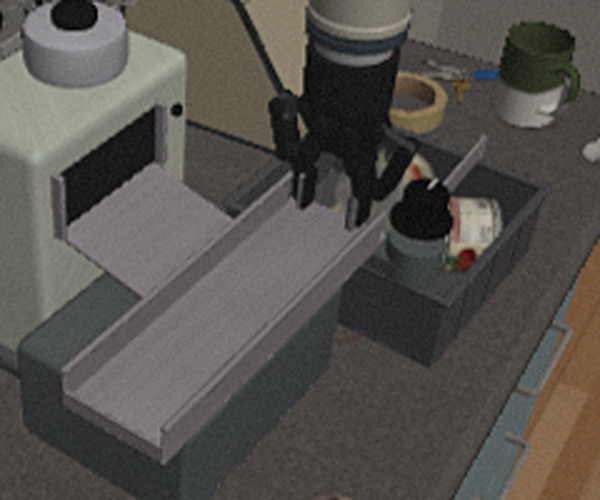

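The tray is clear and at least two tins lie in the tote at (410,165) and (470,230). A third lid is partly hidden at (340,190), so I retreat and look from clear of the view.

```bash
python3 nudge.py '[0.03, 0, 0, 0, 0, 0, 0.06, 0, -0.03, 0, 0, 0, 0.1, 0, -0.07, 0, 0, 0, 0.14, 0, -0.1, 0, 0, 0, 0.19, 0, -0.12, 0, 0, 0]'; python3 - <<'E'
from rig import bot
import cv2,numpy as np
o=[]
for n,(x,y) in (('scene',(360,120)),('top',(375,190))):
    c=bot.capture(n)['image'][:,:,::-1][y:y+130,x:x+130];o.append(cv2.resize(c,None,fx=3,fy=3,interpolation=cv2.INTER_CUBIC))
cv2.imwrite('pics/s6.png',np.hstack(o))
E
```

```text
t: 14.95
eef_pos: [0.507, 0.1392, 0.2549]
eef_rot: [3.14, -0.001, 1.483]
contact_force: [0.2, -0.0, -0.9]
width: 0.0449
grip_force: 0.0
```

View pics/s6.png

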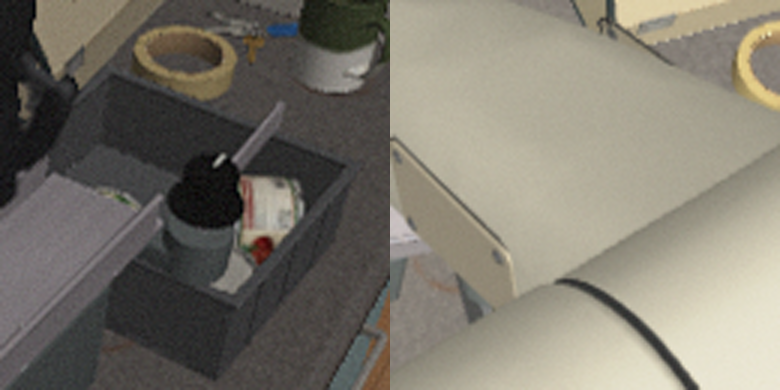

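Three tin parts are visible inside the tote, at (120,195), (235,272) and (270,205) in the left half. My picture quota is used up, so I'll move the arm left and check the top view numerically.

```bash
python3 nudge.py '[0.03, 0.03, -0.04, 0, 0, 0, 0.06, 0.03, -0.06, 0, 0, 0, 0.12, 0.0, -0.06, 0, 0, 0, 0.17, -0.03, -0.06, 0, 0, 0, 0.22, -0.06, -0.06, 0, 0, 0]';  python3 - <<'E'
from rig import bot
from h import *
import cv2
for n,(x0,x1,y0,y1) in (('top',(385,485,205,310)),('scene',(360,480,140,240))):
    im=bot.capture(n)['image'];cv2.imwrite(f'pics/f_{n}.png',im[:,:,::-1])
    hsv=cv2.cvtColor(im,cv2.COLOR_RGB2HSV);bg=cv2.imread(f'pics/{n}0.png')[:,:,::-1]
    g=im.astype(int)
    m=(np.abs(g-bg).max(2)>40)
    for y in range(y0,y1,2):
        print(y,''.join(('#' if hsv[y,x,2]>170 else '+' if hsv[y,x,1]>90 and hsv[y,x,2]>70 else 'o' if hsv[y,x,2]>120 else '.' if hsv[y,x,2]>45 else ' ') for x in range(x0,x1,1)))
E
```

```text
t: 15.68
eef_pos: [0.4648, 0.3633, 0.3127]
eef_rot: [-3.141, 0.0, 1.483]
contact_force: [0.3, -0.5, 0.2]
width: 0.0453
grip_force: 0.0
205 oooooooooooooooooooooooooooooooooooooooooooo.oooooooooooo..o...o########oo##oooooooooooooooooooooooo
207 ooooooooooooooooooooooooooooooooooooooooooooooooooooooooo......#ooo#oooooo..oooooooooooooooooooooooo
209 oooooooooooooooooooooooooooooooooooooooooooooooooooooooooooooooo.oooo...ooo...ooo.oooooooooooooooooo
211 ooooooooooooooooooooooooooooooooooooooooooooooooooooooooo....ooooooooooo.o..oo.ooooooooooooooooooooo
213 oooooooooooooooooooooooooooooooooooooooooooooo.....o.ooooooo................o.oooooooooooo.ooooooooo
215 oooooooooooooooooooooooooooooo..ooo....ooo..oooo.o...........................ooooooooooooooooooooooo
217 ..oooooooooooooooooooooo..ooooooooooo.........................................oo.ooooooooooooooooooo
219 oooooo.ooooo.....o.o..oooo..o.oo...............................................o..oooooooooooooooooo
221 oooooo.....ooooo...............................................................ooooooooooooooooooooo
223 ooooooooooooooo.
[... 10149 characters left out ...]
...    .    .  .    . .  ...  ........ ....................................
230 .ooo...oo.............................  . ..  .    .  ..  .. . .    ..  . . ............................................
232 ooo..oo........................................ ....... .. .. ...   . .... ....... .....................................
234 o..oo.......................................... .. ....    .   ....  . . ...............................................
236 .oo....................................................   ....  . ..   .. ..............................................
238 o.......................................................... ...  .. .  .. ..............................................
```

```bash
python3 nudge.py '[0.05, -0.03, 0, 0, 0, 0, 0.09, -0.08, 0, 0, 0, 0, 0.12, -0.13, 0, 0, 0, 0, 0.14, -0.18, 0, 0, 0, 0, 0.15, -0.24, 0, 0, 0, 0]'; python3 nudge.py '[0, -0.05, 0, 0, 0, 0, 0, -0.1, 0, 0, 0, 0, 0, -0.1, 0, 0, 0, 0]';  python3 - <<'E'
from rig import bot
from h import *
import cv2
x0,x1,y0,y1=385,485,205,320
im=bot.capture('top')['image'];cv2.imwrite('pics/g_top.png',im[:,:,::-1])
hsv=cv2.cvtColor(im,cv2.COLOR_RGB2HSV)
for y in range(y0,y1,2):
        print(y,''.join(('#' if hsv[y,x,2]>170 else '+' if hsv[y,x,1]>90 and hsv[y,x,2]>70 else 'o' if hsv[y,x,2]>125 else '.' if hsv[y,x,2]>50 else ' ') for x in range(x0,x1,1)))
E
```

```text
t: 16.4
eef_pos: [0.239, 0.5325, 0.3124]
eef_rot: [3.142, 0.001, 1.483]
contact_force: [-0.5, 1.0, 0.4]
width: 0.045
grip_force: 0.0
t: 16.77
eef_pos: [0.138, 0.5404, 0.3128]
eef_rot: [-3.141, 0.001, 1.487]
contact_force: [0.4, -0.3, 0.3]
width: 0.045
grip_force: 0.0
205 ooooooooooooooooooooooooooooooooooooooooooooooooooooooooo..o...o############oooooooooooooooooooooooo
207 ooooooooooooooooooooooooooooooooooooooooooooooooooooooooo......#oo##ooooo...ooooooooooo.oooooooooooo
209 oooooooooooooooooooooooooooooooooooooooooooooooooo.ooooooooooooo.oooo....oo...oooooooooooooooooooooo
211 oooooooooooo.oooooooooooooooooooooooooooooooooo.ooooooooo.....o....ooooo....o..ooooooooooooooooooooo
213 oooooooooooooooooooooooooooooooooooooooooo..oo....ooo.o..ooo..................oooooooooooooooooooooo
215 oooooooooooooooooooooooooooooo.oooo....oo..oo.oo.............................ooooooooooooooooooooooo
217 oooooooooooooooooo..oooo..o.oo...oooo.........................................oo.ooooooooooooooooooo
219 ooooooo.oooo....oo...oooooo...oo...............................................o..ooooooooooo
[... 4557 characters left out ...]
....o##ooooooo########################################################
309 oooooooooooooooooooo..........o.oo#ooooooooo########################################################
311 oooooooooooooooooooooooooooooooooooooooooo##########################################################
313 oooooooooooooooooooooooooooooooooooooooooooo########################################################
315 oooooooooooooooooooooooooooooooooooooooooooo########################################################
317 ooooooooooooooooooooooooooooooooooooooooooooo#######################################################
319 .ooooooooooooooooooooooooooooooooooooooooooo########################################################
```

```bash
python3 - <<'E'
from h import *
import cv2
np.set_printoptions(precision=3,suppress=True)
O=np.array([.502,.089]);xh=np.array([.996,-.0897]);yh=np.array([.0897,.996])
def s(p):q=p[:2]-O;return np.array([q@xh,q@yh,p[2]])
print('tote centre expected y -.1..-.32')
for n,pts in (('top',{'A right':(424,257),'A top':(411,243),'A bottom':(418,263),'B left-bot':(411,293),'B right':(436,285),'B top':(424,269),'B bot':(430,297),'C c':(457,276),'C right':(471,279),'C left':(442,281)}),('scene',{'A right':(406,190),'A top':(392,183),'B':(438,212),'Ctop':(449,183)})):
  for k,p in pts.items():print(n,k,*[s(onz(n,*p,z)) for z in (.0,.062,.08)])
a=cv2.imread('pics/f_scene.png')[170:230,375:480];hs=cv2.cvtColor(a,cv2.COLOR_BGR2HSV)
for y in range(10,32,2):print(y+170,' '.join('%3d'%v for v in a[y,5:45:2,2]))
E
```

```text
tote centre expected y -.1..-.32
top A right [ 0.029 -0.257  0.   ] [ 0.003 -0.239  0.062] [-0.005 -0.234  0.08 ]
top A top [ 0.081 -0.232  0.   ] [ 0.052 -0.215  0.062] [ 0.044 -0.21   0.08 ]
top A bottom [ 0.014 -0.234  0.   ] [-0.012 -0.217  0.062] [-0.019 -0.212  0.08 ]
top B left-bot [-0.072 -0.189  0.   ] [-0.094 -0.174  0.062] [-0.101 -0.17   0.08 ]
top B right [-0.063 -0.266  0.   ] [-0.085 -0.247  0.062] [-0.092 -0.242  0.08 ]
top B top [-0.008 -0.246  0.   ] [-0.033 -0.229  0.062] [-0.04  -0.223  0.08 ]
top B bot [-0.095 -0.239  0.   ] [-0.116 -0.222  0.062] [-0.122 -0.217  0.08 ]
top C c [-0.048 -0.332  0.   ] [-0.071 -0.311  0.062] [-0.078 -0.305  0.08 ]
top C right [-0.065 -0.369  0.   ] [-0.087 -0.346  0.062] [-0.094 -0.34   0.08 ]
top C left [-0.054 -0.286  0.   ] [-0.077 -0.267  0.062] [-0.084 -0.261  0.08 ]
scene A right [ 0.037 -0.309  0.   ] [ 0.005 -0.235  0.062] [-0.005 -0.213  0.08 ]
scene A top [ 0.083 -0.312  0.   ] [ 0.047 -0.238  0.062] [ 0.037 -0.216  0.08 ]
scene B [-0.073 -0.28  -0.   ] [-0.097 -0.208  0.062] [-0.104 -0.187  0.08 ]
scene Ctop [-0.041 -0.4
[... 280 characters left out ...]
  65  67  67  81  72  34  17
186 124 117 121 117 121 117 125 117 123 122  51 115 106  69  64  77 133  89  27  22
188 120 120 117 114 117 123 121 119 120 117 118 107 121 108  72 130 100  63  19  19
190 122 122 115 120 121 123 120 119 118 117 121 120 121  90 131  92  89  68  55  12
192 117 119 120 119 120 123 120 118 118 123 117 122  89 127  98  91 102  66  72  61
194 124 124 124 116 124 121 117 117 119 121 121  92 129  91  91  89 116  87  73  80
196 126 121 124 125 116 123 119 125 121 122 102 131  94  94  89  96 103  51  62  81
198 126 124 125 116 120 125 124 124 123  97 133  93  92  95  92  95  73  48  39  74
200 124 130 118 124 125 126 125 125  98 125  94  94  95  96  97  72  73  39  30  39
```

```bash
python3 - <<'E'
from rig import bot
from h import *
import cv2
for z in (.14,.12,.1,.08,.062):print(z,np.round(proj('scene',(.409,-.067,z)),1),np.round(proj('top',(.409,-.067,z)),1))
a=cv2.imread('pics/scene0.png').astype(int);b=bot.capture('scene')['image'][:,:,::-1].astype(int);c=cv2.imread('pics/f_scene.png').astype(int)
print('motion now vs 1s ago',np.abs(b-c)[165:225,380:480].max(2).max(), np.abs(b-c)[165:225,380:480].mean())
for y in range(192,226,2):print(y,' '.join('%3d'%v for v in a[y,408:450:2].sum(1)//3),'|',' '.join('%3d'%v for v in b[y,408:450:2].sum(1)//3))
E
```

```text
0.14 [427.9 192.5] [409.5 277. ]
0.12 [426.4 199.5] [408.5 280.1]
0.1 [424.9 206.3] [407.5 283. ]
0.08 [423.4 212.9] [406.5 285.9]
0.062 [422.2 218.8] [405.6 288.4]
motion now vs 1s ago 22 4.229277777777778
192  87  85  92  62  72  56   0  19  21  19  16  13  21  19  13  16  47  66  65  64  67 |  90  85  92  60  71  51  12  18  20  25  22  13  14  23  24  10  52 120 126 158 163
194  85  87 114  77  72  76  73  35   6   8  13  16   9  15  21  48  66  64  65  67  60 |  90  87 116  77  72  78  72  31  14  20  19  11  17  15  18  93  87 122 126 154 157
196  83  88  96  53  68  79  78  82  71  72  59  51  53  54  81  62  66  63  59  65  55 |  85  94  95  49  59  78  77  82  80  69  59  49  49  62  80 108  91 141 147 150 156
198  84  88  64  44  30  72  72  75  75  71  75  73  72  71  76  62  66  66  63  64  66 |  91  89  70  49  35  73  75  76  78  75  78  78  73  72  75  97 105 151 160 132 117
200  90  68  74  46  35  38  64  76  80  78  75  75  73  78  73  65  67  58  63  62  66 |  92  68  73  43  34  39  69  77  78  82  73  74  79  80  73 113 107 140  93  43  33
202  56  51  69  64  28
[... 1364 characters left out ...]
  52
218  41  44  41  42  39  38  45  38  43  35  35  51  70  67  59  62  65  69  48  44  57 |  43  43  45  37  41  44  46  48  45  39  38  47  69  69  59  64  59  68  51  42  54
220  46  38  45  37  38  39  41  43  43  43  38  38  42  49  62  61  62  50  53  51  52 |  46  40  41  39  43  46  44  42  43  43  45  42  35  46  66  66  73  54  50  51  50
222  45  39  39  37  38  42  40  39  40  42  38  42  37  43  33  56  55  57  43  49  52 |  40  43  42  47  42  40  44  42  43  44  42  42  40  47  34  46  53  54  50  51  54
224  43  46  38  46  37  44  42  42  41  45  43  45  45  41  41  58  54  48  32  50  53 |  44  46  46  45  40  41  46  43  45  43  43  44  42  43  47  55  51  58  38  48  51
```

```bash
python3 - <<'E'
from h import *
import cv2
np.set_printoptions(precision=3,suppress=True)
O=np.array([.502,.089]);M=np.array([[.996,-.0897],[.0897,.996]])
for x in(-.047,0,.047):print('outlet',x,np.round(proj('scene',[*(O+M.T@[x,-.17]),.12]),1),np.round(proj('top',[*(O+M.T@[x,-.17]),.12]),1))
def pl(n,p,y0):
    d=ray(n,*p);a=M@(P[n][:2]-O);b=M@d[:2];t=(y0-a[1])/b[1];return np.array([a[0]+b[0]*t,P[n][2]+d[2]*t])
for y0 in(-.21,-.22,-.23,-.24,-.25):
    print(y0,'top',*[pl('top',p,y0) for p in((416,245),(420,249),(422,253),(423,257),(424,259),(421,262))],'\n   scene',*[pl('scene',p,y0) for p in((392,182),(397,182.5),(402,184.5),(404.5,186.5),(406,188.5))])
for n,f,(x0,x1,y0,y1) in (('scene','pics/f_scene.png',(382,412,176,196)),('top','pics/g_top.png',(398,428,240,268))):
    a=cv2.imread(f)
    for y in range(y0,y1,2):print(y,' '.join('%02x%02x%02x'%tuple(a[y,x,::-1]) for x in range(x0,x1,2)))
E
```

```text
outlet -0.047 [415.2 192.6] [407.6 268.9]
outlet 0 [397.3 184.8] [403.  253.2]
outlet 0.047 [380.  177.3] [398.6 238. ]
-0.21 top [0.016 0.123] [-0.009  0.148] [-0.025  0.155] [-0.036  0.153] [-0.043  0.156] [-0.035  0.12 ] 
   scene [0.034 0.088] [0.02  0.093] [0.007 0.093] [-0.001  0.091] [-0.005  0.087]
-0.22 top [0.032 0.087] [0.006 0.113] [-0.01  0.12] [-0.021  0.118] [-0.028  0.121] [-0.02   0.085] 
   scene [0.039 0.08 ] [0.025 0.085] [0.011 0.085] [0.004 0.083] [-0.001  0.079]
-0.23 top [0.048 0.051] [0.022 0.078] [0.006 0.085] [-0.006  0.083] [-0.014  0.086] [-0.005  0.049] 
   scene [0.044 0.072] [0.03  0.077] [0.016 0.077] [0.008 0.074] [0.003 0.07 ]
-0.24 top [0.065 0.015] [0.038 0.043] [0.021 0.05 ] [0.009 0.048] [0.001 0.051] [0.01  0.013] 
   scene [0.048 0.063] [0.035 0.068] [0.02  0.069] [0.013 0.066] [0.008 0.062]
-0.25 top [ 0.081 -0.021] [0.053 0.008] [0.036 0.015] [0.024 0.013] [0.016 0.017] [ 0.025 -0.023] 
   scene [0.053 0.055] [0.039 0.06 ] [0.025 0.061] [0.017 0.058] [0.012 0.054]
176 42403e 454545 434141 464142 474846 444142 444143 484a49 474846 444343 4341
[... 1837 characters left out ...]
4e33 906f41 93ae81 a9b187 c9c3b7 7c7d7b 818080
256 c1baba c0b8b8 c1b9bb 929d80 e7dcb8 d2bb9a a54c3b b0412c b6402d 9d6133 f0e1ba f0e7c5 bab6a9 898985 7e7e7d
258 c2babb c5bfbe c2bbb9 b9b6b0 b9ae88 ebe3c1 decea9 945a47 a12d24 bd4834 f7eed1 f2e9ce 8c9273 a3a098 81817f
260 c3babb c4bcbc c3bcbc cac2c1 a9b399 decea7 efe5c6 e9ddb8 c1937b eddfbc eee6cc d49f8e a49478 aeab9e 81817f
262 c1b9ba c0b9b6 c1baba c1babb cbcab9 c1b18e dfd4b0 e3d6b0 ece2c8 ebe5d0 dcd1ba bc8a79 a2866f a3a094 7f7f7e
264 baafb0 ada8a6 aba5a5 c8bfbe b7b0a9 7d7f6f 2f2d2d 332f32 323131 827c70 cfc7b2 a98071 80705f 767673 7e807c
266 b7b6b9 b5adac a29b9d 9b9596 312f2f 2b2f2b 30302e 2f3030 312e2e 2e2f30 535048 918675 7e807d 7e7d7b 7d7e7c
```

```bash
python3 -c "
from rig import bot
print(bot.job_done())"
```

```text
the job is handed in; nothing more can be done
None
```

I pushed the gate knob to its bottom at about 14 N, turned it open, swept all three tins into the tote and handed the job in at about 17 s; my last camera checks put all three tins inside the tote, but the hand-in returned no verdict.

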